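# Lock the insert ring of a router table with the two-pin spanner

## Robot

A 6-joint arm with a two-finger parallel gripper is mounted at the origin on the work surface. World frame = base frame: x ahead of the robot, y to its left, z up, the work surface at z = 0. Lengths are in m, angles in rad, forces in N, time in s.
With the tool pointing down it reaches from about 0.275 to 0.725 m from the base axis. Payload 5.6 kg.
Tool frame: the origin (TCP) lies at the very end of the fingers, on their centre line; the grasp point (between the pads) lies 19 mm behind it; z points along the fingers, y is the line along which they close (so a half turn about z gives the same grasp; the last joint's range is limited). The gripper opens to 85 mm and grips with 20 to 120 N. Pads are 22 mm wide; open, the fingers measure 114 mm over their backs; the gripper's body (76 mm by 85 mm) begins 54 mm behind the grasp point. The pads swing forward as they close: fully open they stand 13 mm farther back than shut.
Start: joints at [1.546, 0.255, 0.108, 0, -1.424, -0.285], TCP at [0.168, 0.524, 0.231] pointing down, gripper open.
Joint ranges: [-2.95, 2.95], [-1.21, 1.97], [-1.09, 1.5], [-2.87, 1.71], [-2.94, -0.07], [-3.05, 3.05]. Speed limits (rad/s): [2.57, 2.57, 3.14, 3.14, 3.14, 3.14].

## Interface

Orientations are given as a unit quaternion [w, x, y, z].
In Python, from station import manip, imaging gives the robot as it stands.
- The arm moves only by the tool arm_command, never from a script. Its argument "commands" is a list of rows, each a list of 3 entries, a list of its own where there are three numbers: the shift along the tool's x, y, z in m, then the turn about the tool's z in degrees, then the opening, from 0 (shut) to 1 (fully open). In form: [[[x, y, z], twist, gripper], ...]. A call has exactly 5 rows; each row is the pose to reach, as a shift and turn from the pose commanded when the call began, along the tool's axes at that moment; what a row does not reach only later rows make up. A row lasts 1/8 s, in which the tool goes at most 62.5 mm and 10.7 degrees, less where a joint would pass 70% of its speed; a pose out of reach is approached as far as the arm can. A call with a gripper value outside its range is refused whole. The fingers move at their own pace and stop on an object; "squeeze" is the grip in N (left out, the last holds). Time passes only in rows, so rows that repeat a pose let the fingers close, or fill a call up. It gives the time, the measured TCP pose, the force, the opening and the grip force at its end, in the units of the state.
- manip.observe(): the state, without advancing time (a new reading comes with each control period).
- imaging.camera(name): name is "scene" or "top" or "wrist"; returns a dict with "color" (480x640x3 uint8, red, green, blue), "fx", "fy", "cx", "cy" (pixels), "world_to_cam" (4x4, takes a point from world to camera coordinates); the wrist camera has in their place "hand_eye" (4x4, takes a point from camera to tool coordinates, whose origin is the TCP and whose axes are the flange's). Camera axes: x right, y down, z forward; pixel columns grow to the right and rows downward; lengths in m; the calibration is good to about 2 mm. A picture is of the moment at which its call begins: read the wrist's pose just before it. There is no depth.
- manip.hand_in(): hands the job in; it is judged then, once.
The state is a dict: "clock": time; "q": joint angles; "qd": joint speeds; "joint_efforts": joint torques, N m; "tcp_pos": TCP position; "ee_rot": TCP orientation; "contact_force": force on the tool from outside, world axes, zero at the start; "torque": the same for the moment, N m; "finger_gap": opening from 0.0 (shut) to 1.0 (fully open); "grasp_force": force on a finger pad.
Only numpy, scipy, OpenCV 4.12 (cv2) and the standard library are available. Lean on these libraries where they do the work, as an engineer would, in place of code of your own. Each camera call takes 0.05 s, during which the arm holds its last target. There are 200 camera calls.

## Task

Lock the router table's insert ring: take the two-pin spanner from its wooden rest, work its pins down into the ring's two holes, and turn the ring clockwise until it comes up firm against its stop, flush with the plate. Go by feel and use a light hand: neither jab the spanner at the plate nor wrench the ring hard against its stop, and keep the fingers off ring and plate. Then lay the spanner gently back across the block of its rest, as you found it; leave the spare ring, the collet wrench and the block of router bits where they are.

Things in the scene. Friction and masses are not known exactly. Their poses are not given: they have to be found in the camera images.
- spanner: Two-pin spanner, about 160 g: level steel crossbar 84 x 22 x 6 mm (long along x), on it an upright red grip 60 mm long (x), 18 mm thick (y), 6 to 47 mm above the crossbar's underside. Origin: centre of that underside, z up. Two round pins 6 mm thick, chamfered to 4 mm at the tip, point 8 mm down from it, on the x axis 32 mm either side of the origin. The same both ways round.
- pin_tips (a point): Point midway between the spanner's two pin tips, 8 mm below the spanner's origin; axes as the spanner's.
- rest: Fixed wooden rest of the spanner, left or right of the router table: dark base 130 x 76 x 8 mm, on it a block 40 mm long (x), 56 mm wide (y), its level top 22 mm above the origin, which is the centre of the base's underside. The spanner lies across the block top, its x along the rest's x within 0.1 rad, pins hanging free at both ends of the block (9 mm play each way).
- router_top: Fixed router table top on the bench: grey panel 300 (x) x 360 mm (y), surface 18 mm above the bench, a dark blue-grey plate let in flush, no give. Origin: bench level under the opening's centre. A fence runs along the far (+x) side, near face 114 mm from the centre, top 65 mm above the bench. More than 60 N on it or its ring, all contacts added (about 1.5 N m of turning), is too hard.
- ring_centre (a point): Centre of the pale metal insert ring in the 95 mm opening, at the plate's surface; axes as the router top's. Ring 92 mm across, 38 mm bore, 9 mm thick, with two 8 mm through holes 32 mm either side of the centre. The line of holes is not measured: at the start it lies 0.65 rad clockwise to 0.50 rad anticlockwise (from above) of this x axis. See it, or slide the pins round till they drop in.
- ring (a joint): Angle (rad) of the ring from its loosest position: grows clockwise seen from above, 0 to 0.15 at the start, 0.70 when home against a solid stop. Its face stands 2 mm proud of the plate at 0 and comes down flush at 0.70. Stiff: 0.3 to 0.4 N m turns it, then it stays where left; pins resting on it lightly (under 12 N) do not drag it.
- spare_ring: Spare insert ring lying loose on the robot-side left part of the router top: grey, 91 mm across, 9 mm thick, 24 mm bore. Origin: centre of its underside. Leave it.
- wrench: Loose flat steel collet wrench, 150 mm long (along x), 38 mm wide at its jaw, 8 mm thick, lying on the robot-side right part of the router top. Origin: middle of its underside. Leave it.
- bit_block: Loose wooden block 130 x 70 x 30 mm with four blue router bits standing in it up to 65 mm high, on the bench across the router table from the rest. Origin: centre of its underside. Leave it.

How it is judged:
On the way, in this order (a step that is already met when the one before it is completed fails the run):
1. both pins of the spanner are down in the ring's holes (z of pin_tips in the frame of ring_centre below -0.002 m and horizontal distance between pin_tips and ring_centre below 0.005 m), for 0.1 s.
2. the ring is turned home with the spanner still in its holes (all of step 1 and value of joint ring above 0.67 rad), for 0.1 s.
At the end, for the whole second after the job is handed in: The ring is turned home against its stop (within 0.03 rad), and the spanner lies at rest, level and upright, across the block of its rest, within 18 mm of its centre and 0.35 rad of its direction (value of joint ring above 0.67 rad and horizontal distance between spanner and rest below 0.018 m and z of spanner in the frame of rest between 0.019 and 0.025 m and angle between the x axis of spanner and the x axis of rest, either way round below 0.35 rad and angle between spanner's own z axis and vertical below 0.08 rad and linear speed of spanner below 0.02 m/s); the robot touches nothing.
It fails at once if the spanner is forced against the ring or plate: more than 60 N of contact between them (contact force between spanner and router_top above 60 N).
It fails at once if the fingers press on the ring, plate or fence with more than 5 N (contact force between the fingers and router_top above 5 N).
It fails at once if the spanner is dropped or rammed onto its rest: more than 60 N between them (contact force between spanner and rest above 60 N).
It fails at once if the spare ring, the collet wrench or the bit block is moved more than 15 mm (distance of any of spare_ring, wrench, bit_block from where it was at the start of the episode above 0.015 m).
It also fails if it takes over 72 s, if anything falls off the work surface, if the arm or the gripper's body presses on something with over 40 N, if the wrist force passes 120 N, or if a joint passes its speed limit or range.

## Working session

There is one attempt and no reset: what is moved stays moved. The work goes in short steps, Python scripts to look and compute and a tool call to move; the robot and the scene stay as the last step left them, time stands still between calls to the robot, and variables do not carry over. Pictures are saved under pics/ and viewed, at most 10 in all, crops included, and the job is handed in when it is done.

Besides the shell and the picture viewer there is one more tool, called as name(argument=value, ...) on one line, values as JSON. arm_command: Moves the arm, as the interface text tells. Its arguments: {"type":"object","properties":{"commands":{"type":"array","items":{"type":"array"}},"squeeze":{"type":"number"}},"required":["commands"]}

```bash
mkdir -p pics; ls; python3 - <<'E'
from station import manip, imaging
import cv2, numpy as np
s=manip.observe(); print({k:np.round(v,3) for k,v in s.items()})
for n in ("top","scene"):
    c=imaging.camera(n); cv2.imwrite(f"pics/{n}0.png",c["color"][:,:,::-1]); print(n,c["fx"],c["cx"],c["cy"],np.round(c["world_to_cam"],3).tolist())
E
```

```text
pics
{'clock': np.float64(0.0), 'q': array([ 1.546e+00,  2.560e-01,  1.070e-01, -1.000e-03, -1.424e+00,
       -2.850e-01]), 'qd': array([-0.   , -0.002,  0.001, -0.   ,  0.001,  0.003]), 'joint_efforts': array([ 1.0000e-03, -3.8663e+01,  2.3794e+01,  5.3650e+00, -6.0000e-03,
        0.0000e+00]), 'tcp_pos': array([0.167, 0.523, 0.23 ]), 'ee_rot': array([ 0.001,  0.988, -0.154, -0.   ]), 'contact_force': array([ 0.694,  0.632, -0.394]), 'torque': array([-0.001,  0.019, -0.008]), 'grasp_force': np.float64(0.0), 'finger_gap': np.float64(1.002)}
top 453.4175462984846 324.5358223062364 240.1623301784667 [[-0.008, -1.0, -0.028, 0.012], [-0.986, 0.013, -0.166, 0.5], [0.166, 0.027, -0.986, 0.8], [0.0, 0.0, 0.0, 1.0]]
scene 518.2545011184984 322.6486045370823 248.08800812731602 [[0.363, 0.932, -0.001, -0.203], [0.81, -0.316, -0.495, -0.4], [-0.461, 0.178, -0.869, 1.199], [0.0, 0.0, 0.0, 1.0]]
```

View pics/top0.png

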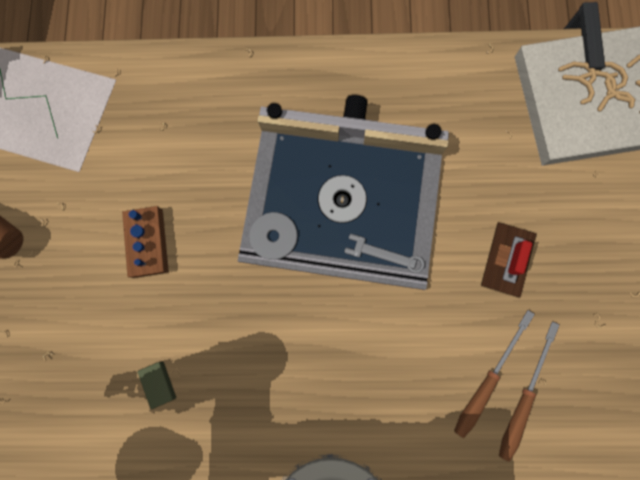

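View pics/scene0.png

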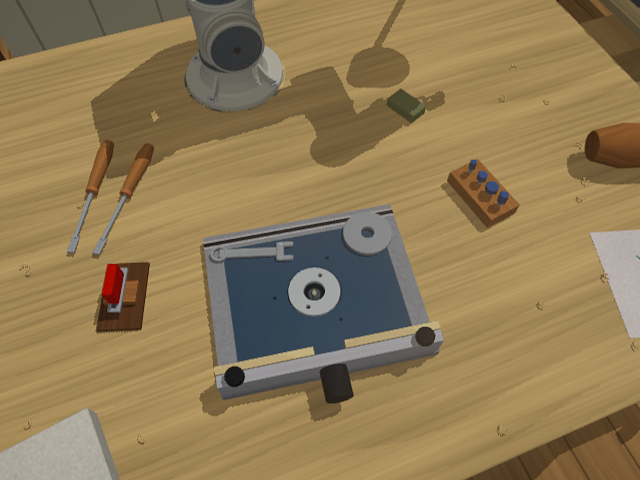

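The top view shows the ring at about (342,198) and the rest with the spanner at about (510,260), red grip at (520,257). The bit block is at (145,240), the spare ring at (272,235) and the wrench at (385,253). In the scene view the ring is at (314,290), its two dark holes at about (320,274) and (308,307), and the rest is at (123,297).

```bash
cat > h.py <<'E'
import numpy as np, cv2
from scipy.spatial.transform import Rotation as R
from station import manip, imaging
def rot(q): return R.from_quat([q[1],q[2],q[3],q[0]])
def cam(n):
    s=manip.observe(); c=imaging.camera(n)
    if n=="wrist":
        T=np.eye(4); T[:3,:3]=rot(s["ee_rot"]).as_matrix(); T[:3,3]=s["tcp_pos"]; T=T@np.array(c["hand_eye"])
    else: T=np.linalg.inv(c["world_to_cam"])
    c["T"]=T; c["s"]=s; return c
def cast(c,px,z):
    px=np.atleast_2d(px).astype(float)
    d=np.c_[(px[:,0]-c["cx"])/c["fx"],(px[:,1]-c["cy"])/c["fy"],np.ones(len(px))]@c["T"][:3,:3].T
    o=c["T"][:3,3]; return o+d*((z-o[2])/d[:,2])[:,None]
def proj(c,p):
    q=(np.atleast_2d(p)-c["T"][:3,3])@c["T"][:3,:3]
    return np.c_[c["fx"]*q[:,0]/q[:,2]+c["cx"],c["fy"]*q[:,1]/q[:,2]+c["cy"]]
def blobs(m,amin=30):
    cs,_=cv2.findContours(m.astype(np.uint8),cv2.RETR_EXTERNAL,cv2.CHAIN_APPROX_NONE)
    return sorted([k for k in cs if cv2.contourArea(k)>amin],key=cv2.contourArea,reverse=True)
def rect(c,k,z):
    p=cast(c,k[:,0,:],z)[:,:2]; (ce,sz,a)=cv2.minAreaRect((p*1000).astype(np.float32)); b=cv2.boxPoints((ce,sz,a))
    e=b[1]-b[0] if np.hypot(*(b[1]-b[0]))>np.hypot(*(b[2]-b[1])) else b[2]-b[1]
    return np.round(ce,1),np.round(sz,1),round(float(np.degrees(np.arctan2(e[1],e[0])))%180,1)
E
python3 - <<'E'
from h import *
for n in("top","scene"):
    c=cam(n); im=c["color"]; hsv=cv2.cvtColor(im,cv2.COLOR_RGB2HSV); H,S,V=[hsv[...,i].astype(int) for i in range(3)]
    red=((H<5)|(H>175))&(S>180)&(V>120); 
    for k in blobs(red)[:1]: print(n,"red",rect(c,k,.069),rect(c,k,.028))
    blue=(H>95)&(H<120)&(S>80)&(V<110)&(V>25)
    for k in blobs(blue,2000)[:1]: print("plate",rect(c,k,.018))
    u,v=(342,198) if n=="top" else (314,290)
    white=(S<40)&(V>170); win=np.zeros_like(white); win[v-35:v+35,u-35:u+35]=1
    for k in blobs(white&win,300)[:1]:
        p=cast(c,k[:,0,:],.0195); ce,r=cv2.minEnclosingCircle((p[:,:2]*1000).astype(np.float32)); print("ring",np.round(ce,1),r)
        print(cv2.fitEllipse((p[:,:2]*1000).astype(np.float32)))
    # dark holes within ring
        m=np.zeros(V.shape,np.uint8); cv2.drawContours(m,[k],-1,1,-1); m=cv2.erode(m,np.ones((3,3)))
        for b in blobs((m>0)&(V<140),2):
            mm=b[:,0].mean(0); print("dark",mm,cv2.contourArea(b),np.round(cast(c,mm,.0195)*1000,1))
    u,v=(510,260) if n=="top" else (123,297)
    base=(H<14)&(S>100)&(V<100); win[:]=0; win[v-50:v+50,u-40:u+40]=1
    for k in blobs((base|red|((S<60)))&win,300)[:1]: print("base",rect(c,k,.008))
    cv2.imwrite(f"pics/rest_{n}.png",cv2.resize(im[v-45:v+45,u-45:u+45,::-1],None,fx=4,fy=4,interpolation=2))
a,b=[cv2.imread(f"pics/rest_{n}.png") for n in("top","scene")]; cv2.imwrite("pics/rest.png",np.hstack([a,b]))
E
```

```text
top red (array([ 461.9, -344. ]), array([16. , 57.3]), 160.2) (array([ 467. , -360.8]), array([16.8, 60.3]), 160.2)
plate (array([586. , -27.1]), array([291.4, 226.5]), 80.8)
base (array([ 465.4, -341.8]), array([ 73.9, 126.4]), 161.7)
scene red (array([ 464.9, -343.5]), array([16.2, 55.9]), 160.4) (array([ 439.2, -353.7]), array([17.1, 58.9]), 160.4)
plate (array([590.7, -37.3]), array([273.8, 212.4]), 80.7)
base (array([ 467.9, -341.8]), array([ 76.5, 128.8]), 161.9)
```

View pics/rest.png

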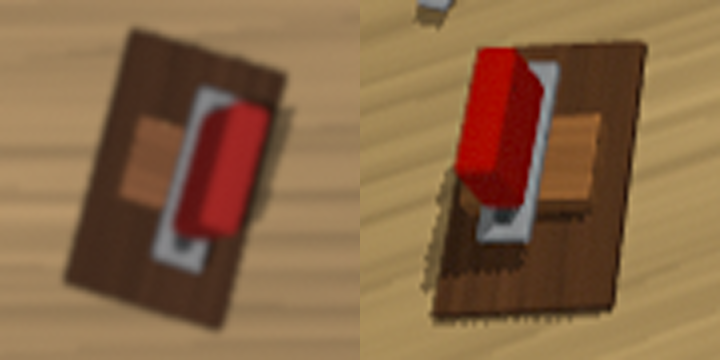

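The crops show the spanner lying across the small wooden block. The bright red grip top is at about (215,185) in the left crop and (490,100) in the right, with the crossbar and a pin shadow visible below it. The spanner is at about (0.464,-0.344), running at -20°. Next, the ring.

```bash
python3 - <<'E'
from h import *
for n in("top","scene"):
    c=cam(n); im=c["color"]; hsv=cv2.cvtColor(im,cv2.COLOR_RGB2HSV); H,S,V=[hsv[...,i].astype(int) for i in range(3)]
    u,v=(342,198) if n=="top" else (314,290)
    notblue=~((H>95)&(H<125)&(S>70)); 
    win=np.zeros_like(notblue); win[v-32:v+32,u-32:u+32]=1
    bl=[k for k in blobs((V>125)&(S<70)&win,300)]
    k=bl[0]; p=cast(c,k[:,0,:],.0195); e=cv2.fitEllipse((p[:,:2]*1000).astype(np.float32)); print(n,"ring",np.round(e[0],1),e[1])
    m=np.zeros(V.shape,np.uint8); cv2.drawContours(m,[k],-1,1,-1); m=cv2.erode(m,np.ones((5,5)))
    for b in blobs((m>0)&(V<np.median(V[m>0])-25),1):
        mm=b[:,0].mean(0); q=cast(c,mm,.0195)[0]*1000; d=q[:2]-e[0]; print("dark",mm,cv2.contourArea(b),np.round(q,1),np.hypot(*d),np.degrees(np.arctan2(d[1],d[0])))
s=manip.observe(); print(np.round(rot(s["ee_rot"]).as_matrix(),3))
Rt=rot(s["ee_rot"]).as_matrix(); print("to spanner, tool axes", Rt.T@(np.array([.4635,-.344,.16])-s["tcp_pos"]))
E
```

```text
top ring [586.1 -27.1] (88.37405395507812, 89.14692687988281)
dark [341.72727273 198.27272727] 287.5 [585.8 -26.8  19.5] 0.45566046011017747 142.6594937230447
dark [352.18181818 185.63636364] 10.5 [610.8 -47.5  19.5] 31.974560943821828 -39.63032259541033
dark [331.5 210.9] 9.0 [561.   -6.8  19.5] 32.33443589198231 141.01917325394362
scene ring [586.6 -26.6] (89.17192840576172, 89.6471939086914)
dark [313.9137931  290.53448276] 317.0 [586.9 -26.6  19.5] 0.33113511589503075 11.093591438567136
dark [307.72727273 306.36363636] 9.5 [611.  -47.1  19.5] 31.886239016360545 -39.94549648941783
dark [319.5 274.9] 9.0 [561.9  -6.5  19.5] 31.833415661585242 140.70737019141916
[[ 0.952 -0.305 -0.   ]
 [-0.305 -0.952 -0.001]
 [ 0.     0.001 -1.   ]]
to spanner, tool axes [0.54635482 0.73610098 0.07147991]
```

Both views put the ring centre at (0.5863,-0.0268), with the hole line at -39.9°, 32 mm out on each side. That agrees with the sizes given and the stated range. The arm goes to the spanner now, at about twist +2°.

arm_command(commands=[[[0.035,0.047,0.004],0,0.6],[[0.072,0.097,0.008],0,0.6],[[0.109,0.147,0.012],0,0.6],[[0.146,0.197,0.016],0,0.6],[[0.183,0.246,0.02],0,0.6]], squeeze=60)

```text
clock: 0.92
tcp_pos: [0.2671, 0.2318, 0.2113]
ee_rot: [-0.0, 0.988, -0.154, 0.0]
contact_force: [2.3, 0.9, 0.1]
finger_gap: 0.602
grasp_force: 0.0
```

arm_command(commands=[[[0.036,0.049,0.004],0,0.6],[[0.073,0.098,0.008],0,0.6],[[0.11,0.147,0.012],0,0.6],[[0.146,0.197,0.016],0,0.6],[[0.183,0.246,0.02],0,0.6]])

```text
clock: 1.55
tcp_pos: [0.3666, -0.0584, 0.1917]
ee_rot: [-0.0, 0.988, -0.154, 0.001]
contact_force: [1.1, 1.5, 1.1]
finger_gap: 0.601
grasp_force: 0.0
```

arm_command(commands=[[[0.036,0.049,0.004],0,0.6],[[0.073,0.098,0.008],1,0.6],[[0.11,0.147,0.012],2,0.6],[[0.146,0.197,0.016],2,0.6],[[0.18,0.243,0.02],2,0.6]])

```text
clock: 2.17
tcp_pos: [0.4639, -0.345, 0.1709]
ee_rot: [0.0, 0.985, -0.172, -0.0]
contact_force: [1.4, 1.3, 0.6]
finger_gap: 0.599
grasp_force: 0.0
```

arm_command(commands=[[[0,0,0],0,0.6],[[0,0,0],0,0.6],[[0,0,0],0,0.6],[[0,0,0],0,0.6],[[0,0,0],0,0.6]])

```text
clock: 2.8
tcp_pos: [0.4637, -0.3421, 0.1718]
ee_rot: [0.0, 0.985, -0.171, 0.0]
contact_force: [0.8, 0.2, 0.3]
finger_gap: 0.601
grasp_force: 0.0
```

```bash
python3 - <<'E'
from h import *
c=cam("wrist"); s=c["s"]; im=c["color"]; cv2.imwrite("pics/w1.png",im[:,:,::-1])
print(np.round(s["tcp_pos"],4),np.round(s["q"],2),s["clock"],np.round(s["contact_force"],2)); Rt=rot(s["ee_rot"]).as_matrix(); print(np.round(Rt,3).tolist())
print(np.round(c["hand_eye"],3).tolist())
hsv=cv2.cvtColor(im,cv2.COLOR_RGB2HSV); H,S,V=[hsv[...,i].astype(int) for i in range(3)]
red=((H<5)|(H>175))&(S>180)&(V>120)
for k in blobs(red)[:2]: print(rect(c,k,.069),k[:,0].mean(0),cv2.boundingRect(k))
print(proj(c,[[.4635,-.344,.069],[.4665,-.342,.008]]))
E
```

```text
[ 0.4637 -0.3421  0.1718] [-0.36  0.33  0.06  0.   -1.3   1.59] 2.8 [0.81 0.21 0.3 ]
[[0.942, -0.337, 0.001], [-0.337, -0.942, -0.0], [0.001, 0.0, -1.0]]
[[0.001, -0.957, -0.289, 0.074], [1.0, 0.001, 0.001, -0.0], [-0.001, -0.289, 0.957, -0.143], [0.0, 0.0, 0.0, 1.0]]
(array([ 464.3, -351.2]), array([13.9, 58.5]), 171.8) [336.8        224.60909091] (318, 187, 24, 87)
[[327.05701081 234.89889764]
 [322.87479993 210.33389993]]
```

View pics/w1.png

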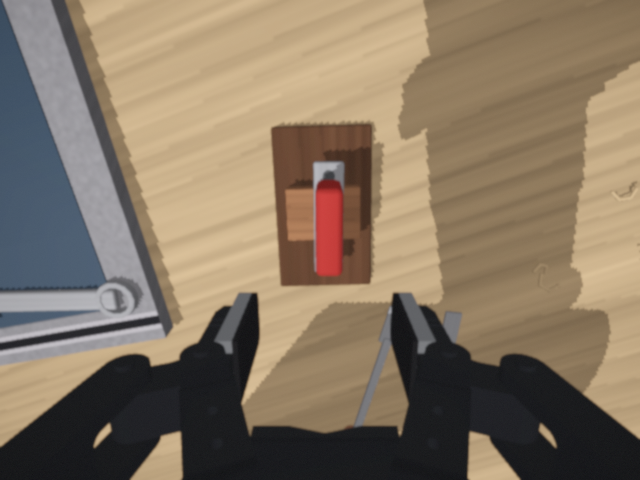

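The wrist view shows the grip top centred at about (329,230), where (327,235) was expected. The spanner is therefore within 2 mm of the estimate and lines up with the tool. Descending to grip, with the fingertips about 6 mm above the crossbar.

arm_command(commands=[[[0,0.0025,0.03],0,0.6],[[0,0.0025,0.06],0,0.6],[[0,0.0025,0.085],0,0.6],[[0,0.0025,0.105],0,0.6],[[0,0.0025,0.12],0,0.6]])

```text
clock: 3.48
tcp_pos: [0.4625, -0.3448, 0.0505]
ee_rot: [-0.0, 0.985, -0.171, -0.0]
contact_force: [-0.5, -0.9, 0.8]
finger_gap: 0.601
grasp_force: 0.0
```

arm_command(commands=[[[0,0,0.008],0,0.6],[[0,0,0.014],0,0.6],[[0,0,0.018],0,0.6],[[0,0,0.018],0,0.5],[[0,0,0.018],0,0.4]])

```text
clock: 4.1
tcp_pos: [0.463, -0.3452, 0.0337]
ee_rot: [0.0, 0.985, -0.171, 0.0]
contact_force: [-1.0, 0.8, 0.7]
finger_gap: 0.402
grasp_force: 0.0
```

```bash
python3 - <<'E'
from h import *
c=cam("wrist"); s=c["s"]; im=c["color"]; cv2.imwrite("pics/w2.png",im[:,:,::-1])
print(np.round(s["tcp_pos"],4),s["clock"],np.round(s["contact_force"],2),s["finger_gap"])
E
```

```text
[ 0.463  -0.3452  0.0337] 4.1 [-0.98  0.84  0.71] 0.40235204877704717
```

View pics/w2.png

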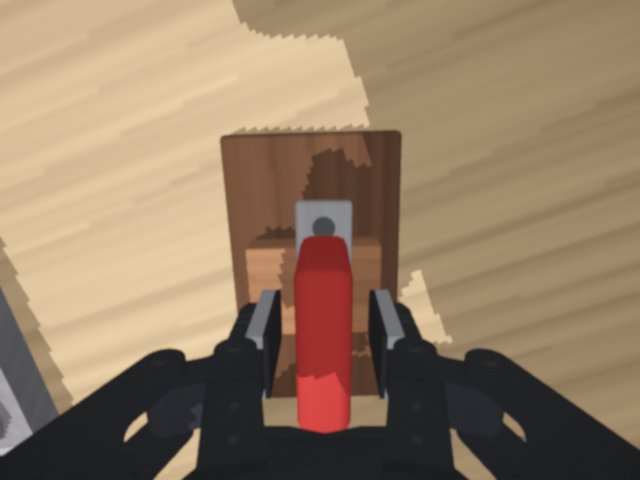

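The grip is centred between the pads (columns 296–352, with the pads at 281 and 370), and the pin head is at (324,228). Closing, then lifting a little.

arm_command(commands=[[[0,0,0],0,0.3],[[0,0,0],0,0.2],[[0,0,0],0,0.1],[[0,0,0],0,0.05],[[0,0,0],0,0.05]], squeeze=80)

```text
clock: 4.78
tcp_pos: [0.463, -0.3451, 0.0336]
ee_rot: [0.0, 0.985, -0.171, 0.0]
contact_force: [-0.6, 1.4, 3.6]
finger_gap: 0.199
grasp_force: 78.0
```

```bash
python3 - <<'E'
from h import *
c=cam("wrist"); s=c["s"]; im=c["color"]
print(np.round(s["tcp_pos"],4),np.round(s["contact_force"],2),s["finger_gap"],s["grasp_force"])
Rt=rot(s["ee_rot"]).as_matrix()
hsv=cv2.cvtColor(im,cv2.COLOR_RGB2HSV); V=hsv[...,2].astype(int); S=hsv[...,1].astype(int)
w=np.zeros(V.shape,bool); w[185:250,285:365]=1
for k in blobs((V<95)&(S<60)&w,40)[:3]: 
    m,r=cv2.minEnclosingCircle(k); p=cast(c,m,.028)[0]; print("pin",m,r,np.round(p,4),"tool xyz",np.round(Rt.T@(p-s["tcp_pos"]),4))
for k in blobs((V>95)&(S<40)&w,100)[:2]: x,y,a,b=cv2.boundingRect(k); print("bar",x,y,a,b, np.round([(Rt.T@(q-s["tcp_pos"])) for q in cast(c,[[x,y],[x+a,y]],.028)],4).tolist())
E
```

```text
[ 0.463  -0.3451  0.0336] [-0.59  1.36  3.57] 0.1994171740790081 78.03001642227173
pin (324.3529357910156, 227.38235473632812) 10.910443305969238 [ 0.4934 -0.3561  0.028 ] tool xyz [0.0324 0.0001 0.0057]
bar 296 200 58 50 [[0.0432, -0.0108, 0.0057], [0.0432, 0.0113, 0.0057]]
```

arm_command(commands=[[[0,0,-0.005],0,0.05],[[0,0,-0.02],0,0.05],[[0,0,-0.04],0,0.05],[[0,0,-0.055],0,0.05],[[0,0,-0.06],0,0.05]])

```text
clock: 5.45
tcp_pos: [0.4633, -0.3452, 0.0947]
ee_rot: [0.0, 0.985, -0.171, 0.001]
contact_force: [0.1, 0.6, -1.2]
finger_gap: 0.202
grasp_force: 77.9
```

arm_command(commands=[[[0,-0.015,0],1,0.05],[[0,-0.045,0],3,0.05],[[0,-0.085,0],6,0.05],[[0,-0.125,0],9,0.05],[[0,-0.165,0],12,0.05]])

```text
clock: 6.08
tcp_pos: [0.5184, -0.1884, 0.0929]
ee_rot: [-0.0, 0.962, -0.275, -0.0]
contact_force: [0.6, -1.0, -1.0]
finger_gap: 0.202
grasp_force: 77.9
```

```bash
cat > go.py <<'E'
import sys; from h import *
x,y,yaw=map(float,sys.argv[1:4]); s=manip.observe(); Rt=rot(s["ee_rot"]).as_matrix()
print("t",round(s["clock"],2),"tcp",np.round(s["tcp_pos"],4),"yaw",round(np.degrees(np.arctan2(Rt[1,0],Rt[0,0])),2),"F",np.round(s["contact_force"],1),"T",np.round(s["torque"],2),"gap",round(s["finger_gap"],3))
print("shift",np.round(Rt.T@(np.array([x,y,s["tcp_pos"][2]])-s["tcp_pos"]),4),"twist",round(np.degrees(np.arctan2(Rt[1,0],Rt[0,0]))-yaw,2))
E
python3 go.py .5858 -.0264 -39.9
```

```text
t 6.08 tcp [ 0.5184 -0.1884  0.0929] yaw -31.87 F [ 0.6 -1.  -1. ] T [-0.08 -0.04 -0.02] gap 0.202
shift [-0.0283 -0.1731 -0.    ] twist 8.03
```

arm_command(commands=[[[-0.007,-0.04,0],2,0.05],[[-0.014,-0.085,0],4,0.05],[[-0.021,-0.125,0],6,0.05],[[-0.026,-0.155,0],7.5,0.05],[[-0.0285,-0.173,0],8,0.05]])

```text
clock: 6.7
tcp_pos: [0.5854, -0.0263, 0.0928]
ee_rot: [0.0, 0.941, -0.34, -0.0]
contact_force: [-0.5, -0.7, -2.1]
finger_gap: 0.199
grasp_force: 78.0
```

arm_command(commands=[[[0,0,0.01],0,0.05],[[0,0,0.02],0,0.05],[[0,0,0.028],0,0.05],[[0,0,0.03],0,0.05],[[0,0,0.03],0,0.05]])

```text
clock: 7.32
tcp_pos: [0.5852, -0.028, 0.0633]
ee_rot: [0.0, 0.94, -0.34, -0.0]
contact_force: [0.7, -0.2, -1.6]
finger_gap: 0.204
grasp_force: 78.1
```

```bash
python3 go.py .5858 -.0264 -39.9; python3 - <<'E'
from h import *
c=cam("wrist"); s=c["s"]; im=c["color"]; cv2.imwrite("pics/w3.png",im[:,:,::-1])
print(proj(c,[[.5863+.046*np.cos(a),-.0268+.046*np.sin(a),.0195] for a in np.radians([0,-40,-80])]+[[.611,-.0473,.0195]]))
E
```

```text
t 7.33 tcp [ 0.5852 -0.028   0.0633] yaw -39.77 F [ 0.7 -0.2 -1.6] T [ 0.03 -0.05  0.04] gap 0.204
shift [-0.0006 -0.0016 -0.    ] twist 0.13
[[259.57809524 200.07175657]
 [321.42997037 177.88934274]
 [383.10649202 200.65606906]
 [320.99092103 206.78143269]]
```

View pics/w3.png

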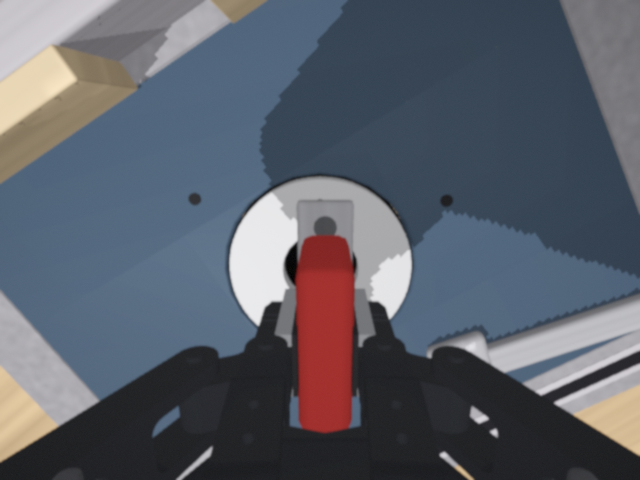

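The ring's outer edge spans columns 228–412, so its centre is at column 320 against 324.5 for the bar. The far edge is at row 176, where 178 was predicted. So the ring lies about 2 mm to the tool's -y, which agrees with the pose reading. Shifting and going down to just above the ring.

arm_command(commands=[[[0,-0.001,0.005],0,0.05],[[0,-0.0018,0.01],0,0.05],[[0,-0.0018,0.015],0,0.05],[[0,-0.0018,0.019],0,0.05],[[0,-0.0018,0.02],0,0.05]])

```text
clock: 8.0
tcp_pos: [0.5862, -0.0262, 0.0429]
ee_rot: [0.0, 0.94, -0.34, -0.0]
contact_force: [0.6, -0.7, -1.8]
finger_gap: 0.198
grasp_force: 78.1
```

arm_command(commands=[[[0,0,0],0,0.05],[[0,0,0],0,0.05],[[0,0,0],0,0.05],[[0,0,0],0,0.05],[[0,0,0],0,0.05]])

```text
clock: 8.62
tcp_pos: [0.5865, -0.0262, 0.0433]
ee_rot: [-0.0, 0.94, -0.34, 0.0]
contact_force: [-0.2, -0.4, -1.2]
finger_gap: 0.2
grasp_force: 78.1
```

```bash
python3 go.py .5858 -.0264 -39.9; python3 - <<'E'
from h import *
c=cam("wrist"); im=c["color"]; V=im.max(2).astype(int)
cv2.imwrite("pics/w4.png",cv2.resize(im[150:300,230:430,::-1],None,fx=3,fy=3,interpolation=2))
E
```

```text
t 8.62 tcp [ 0.5865 -0.0262  0.0433] yaw -39.75 F [-0.2 -0.4 -1.2] T [-0.03 -0.01  0.02] gap 0.2
shift [-0.0004  0.0006 -0.    ] twist 0.15
```

View pics/w4.png

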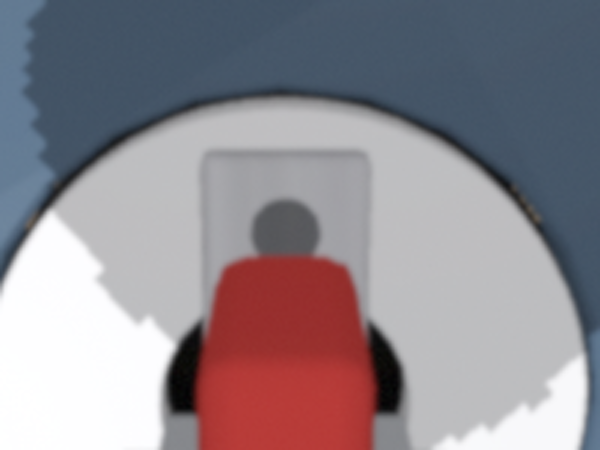

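The bore spans crop columns 165–403 (centre 284) and the bar 202–371 (centre 286), so the spanner is centred on the ring to better than 0.5 mm. Working the pins down slowly while watching the force.

arm_command(commands=[[[0,0,0.001],0,0.05],[[0,0,0.002],0,0.05],[[0,0,0.003],0,0.05],[[0,0,0.004],0,0.05],[[0,0,0.004],0,0.05]])

```text
clock: 9.3
tcp_pos: [0.5864, -0.0262, 0.0392]
ee_rot: [0.0, 0.94, -0.34, -0.0]
contact_force: [-0.6, -0.1, -1.4]
finger_gap: 0.199
grasp_force: 78.1
```

arm_command(commands=[[[0,0,0.0005],0,0.05],[[0,0,0.001],0,0.05],[[0,0,0.0015],0,0.05],[[0,0,0.0015],0,0.05],[[0,0,0.0015],0,0.05]])

```text
clock: 9.93
tcp_pos: [0.5865, -0.0262, 0.0378]
ee_rot: [-0.0, 0.94, -0.34, 0.0]
contact_force: [-0.0, -1.0, -0.8]
finger_gap: 0.2
grasp_force: 78.1
```

arm_command(commands=[[[0,0,0.0005],0,0.05],[[0,0,0.001],0,0.05],[[0,0,0.0015],0,0.05],[[0,0,0.0015],0,0.05],[[0,0,0.0015],0,0.05]])

```text
clock: 10.55
tcp_pos: [0.5865, -0.0262, 0.0363]
ee_rot: [-0.0, 0.94, -0.34, 0.0]
contact_force: [-0.1, -0.0, -1.1]
finger_gap: 0.199
grasp_force: 78.1
```

arm_command(commands=[[[0,0,0.0005],0,0.05],[[0,0,0.001],0,0.05],[[0,0,0.001],0,0.05],[[0,0,0.001],0,0.05],[[0,0,0.001],0,0.05]])

```text
clock: 11.18
tcp_pos: [0.5865, -0.0262, 0.0353]
ee_rot: [0.0, 0.94, -0.34, 0.0]
contact_force: [-0.1, -0.0, -0.9]
finger_gap: 0.204
grasp_force: 78.1
```

The tips are about 2 mm below the plate surface with no contact force, so the pins are in the holes. Going 2 mm deeper.

arm_command(commands=[[[0,0,0.0005],0,0.05],[[0,0,0.001],0,0.05],[[0,0,0.0015],0,0.05],[[0,0,0.002],0,0.05],[[0,0,0.002],0,0.05]])

```text
clock: 11.8
tcp_pos: [0.5864, -0.0262, 0.0332]
ee_rot: [0.0, 0.94, -0.34, -0.0]
contact_force: [0.9, 0.3, -0.8]
finger_gap: 0.203
grasp_force: 78.1
```

```bash
python3 go.py .5858 -.0264 -39.9
```

```text
t 11.8 tcp [ 0.5864 -0.0262  0.0332] yaw -39.75 F [ 0.9  0.3 -0.8] T [-0.   -0.04  0.01] gap 0.203
shift [-0.0004  0.0005  0.    ] twist 0.15
```

arm_command(commands=[[[0,0,0],2,0.05],[[0,0,0],4,0.05],[[0,0,0],6,0.05],[[0,0,0],8,0.05],[[0,0,0],10,0.05]], squeeze=100)

```text
clock: 12.42
tcp_pos: [0.5865, -0.0261, 0.033]
ee_rot: [-0.0, 0.907, -0.422, -0.0]
contact_force: [1.9, 0.4, -5.1]
finger_gap: 0.194
grasp_force: 99.0
```

```bash
python3 go.py .5858 -.0264 -71
```

```text
t 12.43 tcp [ 0.5865 -0.0261  0.033 ] yaw -49.88 F [ 1.9  0.4 -5.1] T [ 0.1  -0.61  0.39] gap 0.194
shift [-0.0002  0.0007 -0.    ] twist 21.12
```

arm_command(commands=[[[0,0,0],2,0.05],[[0,0,0],4,0.05],[[0,0,0],6,0.05],[[0,0,0],8,0.05],[[0,0,0],10,0.05]])

```text
clock: 13.05
tcp_pos: [0.5864, -0.0261, 0.0329]
ee_rot: [-0.0, 0.867, -0.499, -0.0]
contact_force: [3.6, 1.2, -10.6]
finger_gap: 0.198
grasp_force: 98.1
```

```bash
python3 go.py .5858 -.0264 -71
```

```text
t 13.05 tcp [ 0.5864 -0.0261  0.0329] yaw -59.89 F [  3.6   1.2 -10.6] T [ 0.38 -1.39  0.45] gap 0.198
shift [-0.      0.0007  0.    ] twist 11.11
```

arm_command(commands=[[[0,0,0],2,0.05],[[0,0,0],4,0.05],[[0,0,0],6,0.05],[[0,0,0],8,0.05],[[0,0,0],9,0.05]])

```text
clock: 13.68
tcp_pos: [0.5865, -0.0261, 0.0333]
ee_rot: [-0.0, 0.825, -0.565, -0.0]
contact_force: [3.4, 1.2, -10.0]
finger_gap: 0.201
grasp_force: 98.3
```

```bash
python3 go.py .5858 -.0264 -71
```

```text
t 13.68 tcp [ 0.5865 -0.0261  0.0333] yaw -68.84 F [  3.4   1.2 -10. ] T [ 0.86 -1.33  0.4 ] gap 0.201
shift [ 0.      0.0008 -0.    ] twist 2.16
```

Torque is steady at about 0.4 N m. The sinking ring drags the pins down by about 10 N, so I'll follow it down a little and turn more finely as the stop nears.

arm_command(commands=[[[0,0,0.0003],0.5,0.05],[[0,0,0.0005],1,0.05],[[0,0,0.0007],1.5,0.05],[[0,0,0.0009],2.2,0.05],[[0,0,0.001],3,0.05]])

```text
clock: 14.3
tcp_pos: [0.5866, -0.0262, 0.0328]
ee_rot: [-0.0, 0.81, -0.586, 0.0]
contact_force: [0.6, 3.7, -1.7]
finger_gap: 0.2
grasp_force: 99.5
```

```bash
python3 go.py .5858 -.0264 -71
```

```text
t 14.3 tcp [ 0.5866 -0.0262  0.0328] yaw -71.8 F [ 0.6  3.7 -1.7] T [ 1.37 -0.09  0.32] gap 0.2
shift [-0.      0.0008 -0.    ] twist -0.8
```

arm_command(commands=[[[0,0,0],0.5,0.05],[[0,0,0],1,0.05],[[0,0,0],1.5,0.05],[[0,0,0],2,0.05],[[0,0,0],2,0.05]])

```text
clock: 14.92
tcp_pos: [0.5866, -0.0262, 0.0326]
ee_rot: [-0.0, 0.8, -0.6, 0.0]
contact_force: [-1.0, 3.8, 2.0]
finger_gap: 0.197
grasp_force: 100.0
```

```bash
python3 go.py .5858 -.0264 -71
```

```text
t 14.93 tcp [ 0.5866 -0.0262  0.0326] yaw -73.76 F [-1.   3.8  2. ] T [1.53 0.16 0.35] gap 0.197
shift [-0.      0.0009 -0.    ] twist -2.76
```

arm_command(commands=[[[0,0,0],0.4,0.05],[[0,0,0],0.8,0.05],[[0,0,0],1.2,0.05],[[0,0,0],1.5,0.05],[[0,0,0],1.5,0.05]])

```text
clock: 15.55
tcp_pos: [0.5866, -0.0262, 0.0324]
ee_rot: [-0.0, 0.792, -0.611, 0.0]
contact_force: [-0.4, 4.0, 4.2]
finger_gap: 0.196
grasp_force: 100.2
```

```bash
python3 go.py .5858 -.0264 -71
```

```text
t 15.55 tcp [ 0.5866 -0.0262  0.0324] yaw -75.25 F [-0.4  4.   4.2] T [1.6  0.17 0.36] gap 0.196
shift [-0.      0.0008 -0.    ] twist -4.25
```

arm_command(commands=[[[0,0,0],0.4,0.05],[[0,0,0],0.8,0.05],[[0,0,0],1.2,0.05],[[0,0,0],1.2,0.05],[[0,0,0],1.2,0.05]])

```text
clock: 16.18
tcp_pos: [0.5866, -0.0262, 0.0324]
ee_rot: [-0.0, 0.786, -0.619, 0.0]
contact_force: [0.1, 3.7, 4.9]
finger_gap: 0.196
grasp_force: 100.2
```

```bash
python3 go.py .5858 -.0264 -71
```

```text
t 16.18 tcp [ 0.5866 -0.0262  0.0324] yaw -76.45 F [0.1 3.7 4.9] T [ 1.62 -0.09  0.32] gap 0.196
shift [ 0.      0.0009 -0.    ] twist -5.45
```

arm_command(commands=[[[0,0,0],0.4,0.05],[[0,0,0],0.8,0.05],[[0,0,0],1.2,0.05],[[0,0,0],1.2,0.05],[[0,0,0],1.2,0.05]])

```text
clock: 16.8
tcp_pos: [0.5866, -0.0262, 0.0323]
ee_rot: [-0.0, 0.779, -0.627, 0.0]
contact_force: [1.6, 4.6, 3.7]
finger_gap: 0.2
grasp_force: 100.2
```

```bash
python3 go.py .5858 -.0264 -71
```

```text
t 16.8 tcp [ 0.5866 -0.0262  0.0323] yaw -77.65 F [1.6 4.6 3.7] T [ 1.59 -0.42  0.36] gap 0.2
shift [ 0.      0.0008 -0.    ] twist -6.65
```

arm_command(commands=[[[0,0,0],0.4,0.05],[[0,0,0],0.8,0.05],[[0,0,0],1.0,0.05],[[0,0,0],1.0,0.05],[[0,0,0],1.0,0.05]])

```text
clock: 17.42
tcp_pos: [0.5866, -0.0262, 0.0323]
ee_rot: [-0.0, 0.774, -0.634, 0.0]
contact_force: [2.0, 4.5, 3.9]
finger_gap: 0.192
grasp_force: 100.2
```

```bash
python3 go.py .5858 -.0264 -71
```

```text
t 17.43 tcp [ 0.5866 -0.0262  0.0323] yaw -78.65 F [2.  4.5 3.9] T [ 1.62 -0.71  0.35] gap 0.192
shift [ 0.0001  0.0008 -0.    ] twist -7.65
```

arm_command(commands=[[[0,0,0],0.4,0.05],[[0,0,0],0.8,0.05],[[0,0,0],1.0,0.05],[[0,0,0],1.0,0.05],[[0,0,0],1.0,0.05]])

```text
clock: 18.05
tcp_pos: [0.5865, -0.0262, 0.0323]
ee_rot: [-0.0, 0.768, -0.64, 0.0]
contact_force: [2.8, 4.9, 2.5]
finger_gap: 0.197
grasp_force: 100.3
```

```bash
python3 go.py .5858 -.0264 -71
```

```text
t 18.05 tcp [ 0.5865 -0.0262  0.0323] yaw -79.64 F [2.8 4.9 2.5] T [ 1.68 -0.97  0.86] gap 0.197
shift [ 0.0001  0.0008 -0.    ] twist -8.64
```

arm_command(commands=[[[0,0,0],0.4,0.05],[[0,0,0],0.8,0.05],[[0,0,0],1.0,0.05],[[0,0,0],1.0,0.05],[[0,0,0],1.0,0.05]])

```text
clock: 18.68
tcp_pos: [0.5865, -0.0262, 0.0323]
ee_rot: [0.0, 0.763, -0.647, 0.0]
contact_force: [3.0, 3.0, 2.1]
finger_gap: 0.197
grasp_force: 101.0
```

```bash
python3 go.py .5858 -.0264 -71
```

```text
t 18.68 tcp [ 0.5865 -0.0262  0.0323] yaw -80.59 F [3.  3.  2.1] T [ 1.68 -0.91  1.31] gap 0.197
shift [ 0.0001  0.0008 -0.    ] twist -9.59
```

Torque has risen from 0.35 to 1.31 N m within 2°, so the ring is against its stop. Backing off at once.

arm_command(commands=[[[0,0,0],-1,0.05],[[0,0,0],-2,0.05],[[0,0,0],-3,0.05],[[0,0,0],-3.5,0.05],[[0,0,0],-3.5,0.05]])

```text
clock: 19.3
tcp_pos: [0.5859, -0.0266, 0.0319]
ee_rot: [0.001, 0.782, -0.624, -0.0]
contact_force: [3.2, 2.1, -0.3]
finger_gap: 0.2
grasp_force: 99.6
```

```bash
python3 go.py .5858 -.0264 -80
```

```text
t 19.3 tcp [ 0.5859 -0.0266  0.0319] yaw -77.18 F [ 3.2  2.1 -0.3] T [ 0.64 -0.92  0.07] gap 0.2
shift [-0.0002  0.0001  0.    ] twist 2.82
```

arm_command(commands=[[[0,0,-0.0005],0,0.05],[[0,0,-0.001],0,0.05],[[0,0,-0.0015],0,0.05],[[0,0,-0.002],0,0.05],[[0,0,-0.0025],0,0.05]])

```text
clock: 19.92
tcp_pos: [0.586, -0.0264, 0.0347]
ee_rot: [0.0, 0.782, -0.624, -0.0]
contact_force: [1.9, 0.4, -2.4]
finger_gap: 0.196
grasp_force: 99.3
```

```bash
python3 go.py .5858 -.0264 -80
```

```text
t 19.93 tcp [ 0.586  -0.0264  0.0347] yaw -77.16 F [ 1.9  0.4 -2.4] T [ 0.08 -0.36  0.07] gap 0.196
shift [-0.      0.0002  0.    ] twist 2.84
```

arm_command(commands=[[[0,0,-0.001],0,0.05],[[0,0,-0.002],0,0.05],[[0,0,-0.003],0,0.05],[[0,0,-0.004],0,0.05],[[0,0,-0.006],0,0.05]])

```text
clock: 20.55
tcp_pos: [0.5863, -0.0263, 0.0408]
ee_rot: [0.0, 0.782, -0.624, -0.0]
contact_force: [-0.3, -0.3, -0.8]
finger_gap: 0.199
grasp_force: 99.4
```

arm_command(commands=[[[0,0,-0.005],0,0.05],[[0,0,-0.015],0,0.05],[[0,0,-0.03],0,0.05],[[0,0,-0.045],0,0.05],[[0,0,-0.055],0,0.05]])

```text
clock: 21.18
tcp_pos: [0.587, -0.0261, 0.0975]
ee_rot: [-0.001, 0.782, -0.623, 0.001]
contact_force: [-0.0, 1.0, -1.6]
finger_gap: 0.197
grasp_force: 99.4
```

```bash
python3 go.py .465 -.344 -19; python3 - <<'E'
from h import *
c=cam("wrist"); im=c["color"]; cv2.imwrite("pics/w5.png",im[:,:,::-1])
c=cam("scene"); im=c["color"]; hsv=cv2.cvtColor(im,cv2.COLOR_RGB2HSV); cv2.imwrite("pics/s5.png",cv2.resize(im[200:360,200:420,::-1],None,fx=3,fy=3,interpolation=2))
E
```

```text
t 21.18 tcp [ 0.587  -0.0261  0.0975] yaw -77.14 F [-0.   1.  -1.6] T [-0.02  0.01  0.01] gap 0.197
shift [ 0.2827  0.1897 -0.0003] twist -58.14
```

View pics/w5.png

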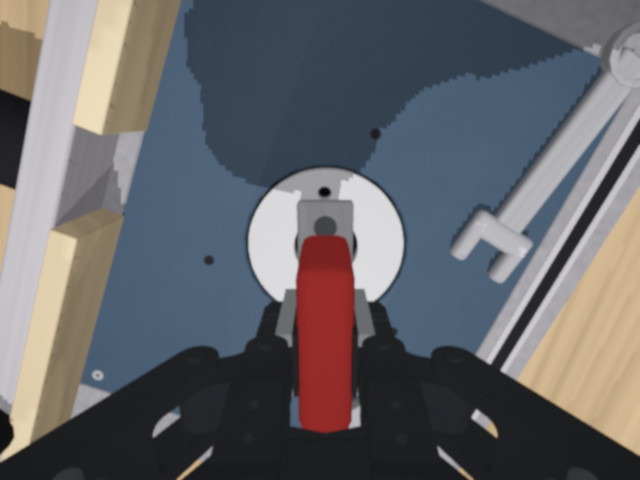

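The wrist view shows the pins clear and the ring seated. Its hole is at (324,191), right on the tool's line, and the bar sits unchanged in the grip. The wrench is undisturbed. Returning to the rest.

arm_command(commands=[[[0.015,0.01,0],-3,0.05],[[0.045,0.03,0],-9,0.05],[[0.08,0.055,0],-16,0.05],[[0.115,0.08,0],-23,0.05],[[0.15,0.1,0],-30,0.05]])

```text
clock: 21.9
tcp_pos: [0.5212, -0.1957, 0.0954]
ee_rot: [0.0, 0.917, -0.398, -0.0]
contact_force: [-0.1, 0.9, -1.2]
finger_gap: 0.193
grasp_force: 99.4
```

```bash
python3 go.py .465 -.344 -19
```

```text
t 21.9 tcp [ 0.5212 -0.1957  0.0954] yaw -46.92 F [-0.1  0.9 -1.2] T [-0.04 -0.15  0.05] gap 0.193
shift [0.0699 0.1423 0.    ] twist -27.92
```

arm_command(commands=[[[0.018,0.037,0],-7,0.05],[[0.036,0.074,0],-14,0.05],[[0.052,0.106,0],-21,0.05],[[0.064,0.13,0],-26,0.05],[[0.07,0.142,0],-28,0.05]])

```text
clock: 22.52
tcp_pos: [0.4648, -0.3437, 0.0952]
ee_rot: [-0.0, 0.986, -0.166, -0.001]
contact_force: [0.6, 0.3, -1.4]
finger_gap: 0.194
grasp_force: 99.4
```

arm_command(commands=[[[0,0,0.01],0,0.05],[[0,0,0.02],0,0.05],[[0,0,0.03],0,0.05],[[0,0,0.035],0,0.05],[[0,0,0.035],0,0.05]])

```text
clock: 23.15
tcp_pos: [0.4657, -0.3422, 0.0603]
ee_rot: [-0.0, 0.986, -0.166, -0.0]
contact_force: [-0.1, -0.7, -0.4]
finger_gap: 0.196
grasp_force: 99.4
```

```bash
python3 go.py .465 -.344 -19; python3 - <<'E'
from h import *
c=cam("wrist"); im=c["color"]; cv2.imwrite("pics/w6.png",im[:,:,::-1])
E
```

```text
t 23.15 tcp [ 0.4657 -0.3422  0.0603] yaw -19.13 F [-0.1 -0.7 -0.4] T [-0.02  0.   -0.04] gap 0.196
shift [-0.0001  0.0019  0.    ] twist -0.13
```

View pics/w6.png

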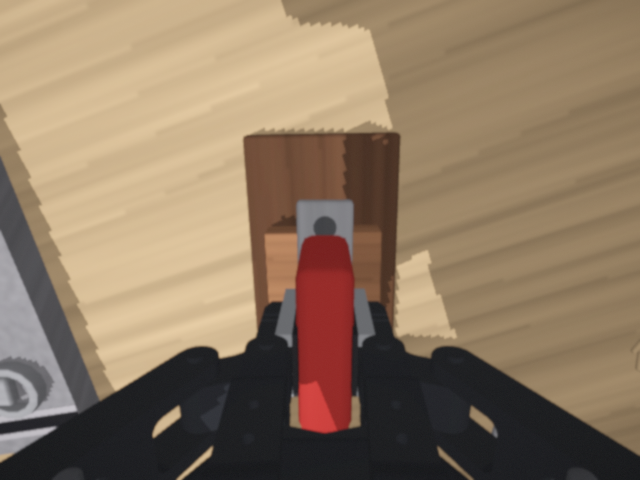

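The bar is over the block (block columns 265–382, bar 297–353), square to it and centred. Lowering gently.

arm_command(commands=[[[0,0,0.007],0,0.05],[[0,0,0.014],0,0.05],[[0,0,0.019],0,0.05],[[0,0,0.022],0,0.05],[[0,0,0.024],0,0.05]])

```text
clock: 23.82
tcp_pos: [0.4658, -0.3426, 0.0366]
ee_rot: [0.0, 0.986, -0.166, -0.0]
contact_force: [0.3, -1.2, -1.3]
finger_gap: 0.198
grasp_force: 99.4
```

arm_command(commands=[[[0,0,0.0005],0,0.05],[[0,0,0.001],0,0.05],[[0,0,0.0015],0,0.05],[[0,0,0.002],0,0.05],[[0,0,0.002],0,0.05]])

```text
clock: 24.45
tcp_pos: [0.4658, -0.3426, 0.0348]
ee_rot: [0.0, 0.986, -0.166, -0.0]
contact_force: [1.1, -0.3, -0.8]
finger_gap: 0.196
grasp_force: 99.4
```

```bash
python3 go.py .465 -.344 -19
```

```text
t 24.45 tcp [ 0.4658 -0.3426  0.0348] yaw -19.15 F [ 1.1 -0.3 -0.8] T [ 0.05 -0.01  0.04] gap 0.196
shift [-0.0003  0.0016  0.    ] twist -0.15
```

Contact is expected at a TCP height of about 0.0336.

arm_command(commands=[[[0,0,0.0003],0,0.05],[[0,0,0.0006],0,0.05],[[0,0,0.0009],0,0.05],[[0,0,0.001],0,0.05],[[0,0,0.001],0,0.05]])

```text
clock: 25.08
tcp_pos: [0.4658, -0.3426, 0.0338]
ee_rot: [0.0, 0.986, -0.166, -0.0]
contact_force: [-1.1, -0.5, -2.5]
finger_gap: 0.194
grasp_force: 99.4
```

arm_command(commands=[[[0,0,0.0002],0,0.05],[[0,0,0.0004],0,0.05],[[0,0,0.0005],0,0.05],[[0,0,0.0005],0,0.05],[[0,0,0.0005],0,0.05]])

```text
clock: 25.7
tcp_pos: [0.4658, -0.3426, 0.0337]
ee_rot: [0.0, 0.986, -0.166, 0.0]
contact_force: [-2.2, 1.7, 5.4]
finger_gap: 0.197
grasp_force: 100.1
```

Contact is light, at 5 N. Reducing the squeeze and opening slowly, then rising.

arm_command(commands=[[[0,0,0],0,0.2],[[0,0,0],0,0.23],[[0,0,0],0,0.3],[[0,0,0],0,0.4],[[0,0,0],0,0.5]], squeeze=20)

```text
clock: 26.32
tcp_pos: [0.4658, -0.3426, 0.0332]
ee_rot: [0.0, 0.986, -0.166, -0.0]
contact_force: [0.3, -0.2, 0.4]
finger_gap: 0.497
grasp_force: 0.0
```

arm_command(commands=[[[0,0,0],0,0.5],[[0,0,-0.01],0,0.5],[[0,0,-0.03],0,0.5],[[0,0,-0.06],0,0.5],[[0,0,-0.1],0,0.5]])

```text
clock: 26.95
tcp_pos: [0.4653, -0.3424, 0.1343]
ee_rot: [-0.0, 0.986, -0.166, -0.001]
contact_force: [0.4, -0.9, -0.1]
finger_gap: 0.495
grasp_force: 0.0
```

arm_command(commands=[[[0,0,-0.02],0,0.5],[[0,0,-0.03],0,0.5],[[0,0,-0.03],0,0.5],[[0,0,-0.03],0,0.5],[[0,0,-0.03],0,0.5]])

```text
clock: 27.58
tcp_pos: [0.4654, -0.3423, 0.1622]
ee_rot: [-0.0, 0.986, -0.166, -0.001]
contact_force: [-0.3, 0.1, 0.2]
finger_gap: 0.499
grasp_force: 0.0
```

```bash
python3 - <<'E'
from h import *
out=[]
for n in ("top","scene"):
    c=cam(n); im=c["color"]; hsv=cv2.cvtColor(im,cv2.COLOR_RGB2HSV); H,S,V=[hsv[...,i].astype(int) for i in range(3)]
    red=((H<5)|(H>175))&(S>180)&(V>120)
    for k in blobs(red)[:1]: print(n,rect(c,k,.069))
    u,v=(342,198) if n=="top" else (314,290)
    win=np.zeros(V.shape,bool); win[v-32:v+32,u-32:u+32]=1
    bl=blobs((V>125)&(S<70)&win,300)
    if bl:
        k=bl[0]; e=cv2.fitEllipse((cast(c,k[:,0,:],.018)[:,:2]*1000).astype(np.float32)); print("ring",np.round(e[0],1))
        m=np.zeros(V.shape,np.uint8); cv2.drawContours(m,[k],-1,1,-1); m=cv2.erode(m,np.ones((5,5)))
        for b in blobs((m>0)&(V<np.median(V[m>0])-25),1):
            d=cast(c,b[:,0].mean(0),.018)[0,:2]*1000-e[0]; print("dark",np.round(d,1),np.hypot(*d),np.degrees(np.arctan2(d[1],d[0])))
c=cam("wrist"); a=cv2.imread("pics/s5.png"); cv2.imwrite("pics/end.png",c["color"][:,:,::-1]); s=manip.observe(); print(s["clock"],np.round(s["tcp_pos"],3),np.round(s["contact_force"],1))
E
```

```text
ring [585.8 -26.9]
dark [-0.1 -0.2] 0.21316880051145834 -126.44767347084051
dark [-7.9 31. ] 32.017752482406095 104.2209023459698
dark [  7.9 -30.9] 31.85428588878447 -75.66817914349213
scene (array([ 468.2, -342.1]), array([17.2, 57.6]), 161.1)
ring [586.6 -26.7]
dark [0.5 0. ] 0.45825258863666357 2.7890991973000974
dark [  7.9 -31.2] 32.21627723411104 -75.87341295985541
dark [-7.6 30.9] 31.828051439003588 103.82116858738209
27.725 [ 0.466 -0.342  0.163] [-0.7  0.2  1.6]
```

View pics/end.png

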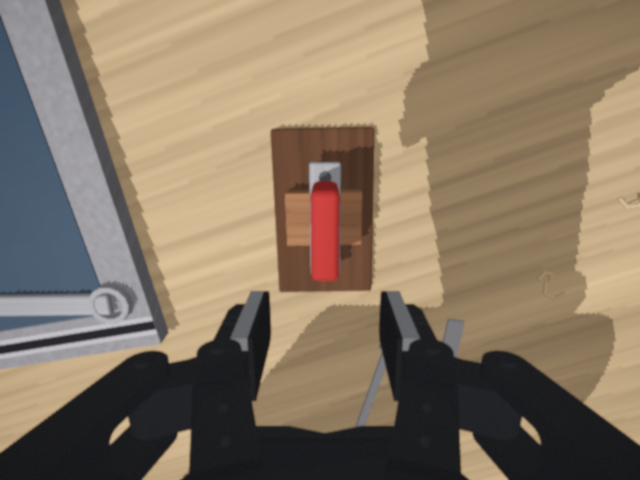

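The spanner lies square across the block, with the grip at about (325,230), and the gripper is clear. Both views now put the ring's hole line at -75.8°, 36° clockwise of where it began. That agrees with the firm stop I felt.

```bash
python3 -c "
from station import manip
print(manip.hand_in())"
```

```text
the job is handed in; nothing more can be done
None
```

The job is handed in, though no verdict came back: the ring was turned about 36° clockwise until it came up firm at its stop (peak reading about 1.3 N m, just under the 1.5 N m limit), and the spanner is back across its rest.

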